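# Draw the chopper's blade cassette home with its taper pin

## Robot

A 7-joint arm with a two-finger parallel gripper is mounted at the origin on a cart in front of the work surface, level with it; the furniture and walls round the work are solid. World frame = base frame: x ahead of the robot, y to its left, z up, the work surface at z = 0. Lengths are in m, angles in rad, forces in N, time in s.
With the tool pointing down it reaches from about 0.35 to 0.9 m from the base axis. Payload 8.1 kg.
Tool frame: the origin (TCP) lies midway between the tips of the shut fingers; the grasp point (between the pads) lies 19 mm behind it; z points along the fingers, x is the direction in which the jaws open and shut, and the axes are right-handed (so a half turn about z gives the same grasp; the last joint's range is limited). The gripper opens to 92 mm and grips with 3 to 60 N. Pads are 19 mm wide; open, the fingers measure 130 mm over their backs; the gripper's body (75 mm by 190 mm) begins 47 mm behind the grasp point.
Start: joints at [-1.409, 0.434, 0.025, 1.573, -0.012, 1.134, -0.075], TCP at [0.164, 0.603, 0.227] pointing down, gripper open.
Joint ranges: [-2.62, 2.62], [-0.44, 2.09], [-1.27, 1.32], [0.08, 2.57], [-1.32, 4.46], [0.12, 2], [-2.74, 2.74]. Speed limits (rad/s): [2.22, 2.22, 3.01, 3.01, 3.14, 3.14, 3.14].

## Interface

Orientations are given as a rotation vector (axis times angle).
In Python, from cell import arm gives the robot as it stands. The module is installed in compiled form; this text tells all that it offers.
- The arm moves only by the tool play_rows, never from a script. Its argument "motion" is a list of rows, each a list of 7 numbers: the gripper's target within -1 to 1 (fully open at 1, half-way at 0, shut at -1), then the shift along the tool's x, y, z in mm, then the turn, a rotation vector about the tool's x, y, z in rad. In form: [[claw, tx, ty, tz, ax, ay, az], ...]. A call has 1 to 10 rows; each row is the pose to reach, as a shift and turn from the pose measured when the call began, along the tool's axes at that moment; what a row does not reach only later rows make up. A row lasts 1/10 s, in which the tool goes at most 50 mm and 8.59 degrees, less where a joint would pass 70% of its speed; a pose out of reach is approached as far as the arm can. A call with a gripper value outside its range is refused whole. The fingers move at their own pace and stop on an object; "force" is the grip in N (left out, the last holds). Time passes only in rows, so rows that repeat a pose let the fingers close. It gives the time, the measured TCP pose, the force and the opening at its end, in the units of the state.
- arm.observe(): the state, without advancing time (a new reading comes with each control period).
- arm.get_image(name): name is "scene" or "top" or "wrist"; returns a dict with "img" (384x512x3 uint8, blue, green, red), "depth" (384x512 float32, m along the optical axis (not along the pixel's ray), 0 where there is no reading), "K" (3x3 intrinsics, pixels), "rvec" (rotation vector, rad) and "tvec" (3), from world to camera coordinates, as OpenCV has them. Camera axes: x right, y down, z forward; pixel columns grow to the right and rows downward; lengths in m; the calibration is good to about 2 mm. A picture is of the moment at which its call begins.
- arm.sign_off(): hands the job in, once; it reports no verdict.
Trained networks look in a picture, given as the dict that the camera call returned (one of the last four; its "shot" number tells which), for a name from the list of things; names that differ only in an ending like _2 or _b are one class to them, and where a whole thing is asked for, a point or a joint stands for the part that bears it (a point fixed in the world has none). Each returns a list of dicts, best first, with "score" (0 to 1); they miss things now and then, are a little off and sometimes report something else, mostly with a low value. They report only what shows in the picture. A call takes as long as a camera call.
- arm.look_for(picture, query): "box" ([left, top, width, height] as shares, 0 to 1, of the picture: columns of its width, rows of its height, round what is visible of it).
The state is a dict: "clock": time; "joints": joint angles; "dq": joint speeds; "joint_efforts": joint torques, N m; "position": TCP position; "ee_rot": TCP orientation; "force": force on the tool from outside, world axes, zero at the start; "ft_torque": the same for the moment, N m; "width": opening from 0.0 (shut) to 1.0 (fully open).
Only numpy, scipy, OpenCV 4.12 (cv2) and the standard library are available. Lean on these libraries where they do the work, as an engineer would, in place of code of your own. Each camera call takes 0.05 s, during which the arm holds its last target. There are 200 camera calls.

## Task

The vegetable chopper has just been washed and its blade cassette is still partly pulled out: slide the cassette in by its handle until it rests against the sprung buffer at the back. The buffer leaves the cassette's pin hole a little short of the hole in the bridge above it, so take the long tapered pin with the round knob from the parts stand and push it down through both holes until its collar sits flat on the bridge, which draws the cassette home, and leave it there. Leave the other pin in the stand and the things standing around where they are.

Things in the scene. Friction and masses are not known exactly. Their poses are not given: they have to be found in the camera images.
- chopper: Steel vegetable chopper, fixed, on four legs, 190 x 134 mm; white lid swung up at the back (from 140 mm behind the pin hole, 300 mm high). Origin: on the table straight below the bridge's pin hole. x: horizontal, the way the cassette slides in (towards the lid); y across; z up. The cassette slides on a sill at z = 105 mm that has a 22 mm hole in line with the bridge hole, free space beneath.
- bridge_hole (a point): Centre of the round 18 mm through hole in the bridge, at the bridge's top face (z = 123 mm). The bridge is a flat steel strip over the cassette, 42 mm along the chopper's x, 134 mm along its y, 6 mm thick. With the taper pin fully down, the pin's play leaves the cassette's hole 2 to 3 mm short of this one, which counts as home. Axes as the chopper's.
- buffer (a joint): Sprung rubber bar at the back of the chopper, in m: 0 free, grows to 0.0085 as the cassette presses it in. It meets the cassette when the cassette's hole is 6.5 mm short of the bridge hole, pushes back with 3 N at first and 7 N at exact alignment (0.0065), and returns the cassette to about 6 mm short when that is let go unpinned.
- cassette: Blade cassette: loose flat steel frame with a blade grid, 108 mm wide, 10 mm thick, 0.28 kg, lying in the chopper's side rails (1.5 mm play each side, 2 mm above), pulled out 28 to 55 mm at the start. Origin: centre of its 18 mm pin hole, at its underside; axes as the chopper's: holes are in line when its x and y in the chopper's frame are 0. Its front tongue sticks out from under the bridge.
- handle_bar (a point): Middle of the cassette's handle: a round bar 9 mm thick, 61 mm long, parallel to the cassette's y, on two uprights on the tongue; 44 mm in front (-x) of the cassette's pin hole, 26 mm above its underside (131 mm above the table), 18 mm above the tongue's top face. The tongue is 64 mm wide and ends 7 mm in front of the bar's centre. Nothing stands close in front of the bar.
- taper_pin: Taper pin, steel with a black round knob, loose, 112 mm long, 0.11 kg. Origin: on its axis at the underside of its collar; z up along the axis. Collar 26 mm wide, 4 mm thick; knob 24 mm in diameter from 10 to 46 mm above the origin. Below: straight 16 mm shank for 18 mm, then a taper down to 3 mm at the tip, 66 mm below the origin. Starts hanging upright in one of the stand's two holes.
- plain_pin: The other pin: same collar and shank, but untapered and blunt, 55 mm long, with a black T bar 55 mm long and 15 mm thick on top instead of a round knob. Origin at the underside of its collar. Hangs in the stand's other hole and stays there.
- stand: Fixed parts stand of bent steel sheet, 56 x 184 mm, 80 mm high, with two 20 mm holes in its top at 42 mm to either side of its middle along its y axis. Origin on the table below the middle.
- tin: Bystander: low round tin, 86 mm in diameter, 40 mm high. Origin at its underside.
- mill: Bystander: wooden pepper mill, 58 mm in diameter, 160 mm high. Origin at its underside.
- salt_shaker: Bystander: conical shaker, 57 mm in diameter, 94 mm high. Origin at its underside.

How it is judged:
On the way:
1. the cassette is slid in up to the sprung buffer (its hole at most 10 mm short of the bridge hole) while the taper pin is still clear of the bridge (x of cassette in the frame of chopper above -0.01 m and horizontal distance between taper_pin and bridge_hole above 0.03 m), for 0.2 s.
At the end, for the whole second after the job is handed in: The taper pin stands upright (within 5 degrees) in the bridge hole with its collar down on the bridge (within 3 mm), the cassette's pin hole is drawn to within 3.5 mm of the bridge hole along the slide, both are at rest, and the plain pin still hangs in the stand (x of cassette in the frame of chopper between -0.0035 and 0.0035 m and z of taper_pin in the frame of chopper between 0.12 and 0.126 m and horizontal distance between taper_pin and bridge_hole below 0.004 m and angle between taper_pin's own z axis and vertical below 0.09 rad and linear speed of each of taper_pin, cassette below 0.01 m/s and height (world z) of plain_pin above 0.075 m and angle between plain_pin's own z axis and vertical below 0.15 rad); the robot touches nothing.
It fails at once if the plain pin is taken out of the stand or shifted by more than 20 mm (distance of plain_pin from where it was at the start of the episode above 0.02 m).
It fails at once if the tin, the mill or the salt shaker is moved by more than 30 mm (distance of any of tin, mill, salt_shaker from where it was at the start of the episode above 0.03 m).
It also fails if it takes over 51 s, if anything falls off the work surface, if the arm or the gripper's body presses on something with over 40 N, if the wrist force passes 120 N, or if a joint passes its speed limit or range.

## Working session

There is one attempt and no reset: what is moved stays moved. The work goes in short steps, Python scripts to look and compute and a tool call to move; the robot and the scene stay as the last step left them, time stands still between calls to the robot, and variables do not carry over. Pictures are saved under pics/ and viewed, on a budget of 10 in all, crops included, one or two more only if the job needs it, and the job is handed in when it is done.

Besides the shell and the picture viewer there is one more tool, called after ">>>" in YAML: its name, and indented under it one key for each argument. play_rows: Moves the arm, as the interface text tells. Its arguments: {"type":"object","properties":{"motion":{"type":"array"},"force":{"type":"number"}},"required":["motion"]}

```bash
mkdir -p pics
cat > h.py <<'E'
import numpy as np, cv2
from cell import arm
from scipy.spatial.transform import Rotation as R
def cloud(p):
    K=p["K"];d=p["depth"];v,u=np.mgrid[:384,:512]
    c=np.stack([(u-K[0,2])/K[0,0]*d,(v-K[1,2])/K[1,1]*d,d],-1)
    Rm=R.from_rotvec(np.ravel(p["rvec"])).as_matrix()
    w=(c-np.ravel(p["tvec"]))@Rm
    w[d<=0]=np.nan
    return w
def totool(dv):
    s=arm.observe(); return R.from_rotvec(s["ee_rot"]).as_matrix().T@np.asarray(dv)*1000
E
python3 - <<'E'
from h import *
s=arm.observe();print({k:np.round(v,3) for k,v in s.items()})
ims=[]
for n in("scene","top"):
    p=arm.get_image(n);np.savez("pics/"+n,**{k:p[k] for k in("img","depth","K","rvec","tvec")})
    w=cloud(p);im=p["img"].copy();ims.append(im)
    for q in("chopper","cassette","handle_bar","taper_pin","plain_pin","stand","tin","mill","salt_shaker"):
        for r in arm.look_for(p,q)[:2]:
            b=np.array(r["box"])*[512,384,512,384];cx,cy=b[:2]+b[2:]/2
            print(n,q,round(r["score"],2),b.round(),w[int(cy),int(cx)].round(3))
cv2.imwrite("pics/a.png",cv2.resize(ims[0],(800,600)));cv2.imwrite("pics/b.png",cv2.resize(ims[1],(800,600)))
E
```

```text
{'clock': np.float64(0.0), 'joints': array([-1.409,  0.435,  0.025,  1.574, -0.012,  1.134, -0.075]), 'dq': array([ 0.001, -0.001, -0.   , -0.   , -0.002, -0.001,  0.   ]), 'joint_efforts': array([-0.0000e+00, -6.6783e+01,  9.8500e-01, -3.1449e+01, -6.1000e-02,
        4.2000e-02,  0.0000e+00]), 'position': array([0.163, 0.603, 0.226]), 'ee_rot': array([ 2.495e+00,  1.908e+00, -2.000e-03]), 'force': array([-0.236,  0.147, -0.087]), 'ft_torque': array([-0.013, -0.053,  0.06 ]), 'width': np.float64(1.001)}
scene chopper 0.66 [ 50. 150.  97. 109.] [0.528 0.532 0.105]
scene cassette 0.6 [104. 198.  65.  24.] [0.438 0.419 0.124]
scene cassette 0.41 [221. 201.   9.  31.] [0.415 0.175 0.082]
scene handle_bar 0.67 [105. 200.  63.  21.] [0.435 0.419 0.123]
scene taper_pin 0.48 [251. 197.   9.  30.] [0.424 0.084 0.078]
scene plain_pin 0.72 [219. 201.  13.  29.] [0.42  0.174 0.082]
scene stand 0.89 [209. 204.  62.  41.] [ 0.493  0.12  -0.   ]
scene tin 0.71 [294. 208.   9.  24.] [ 0.432 -0.053  0.027]
scene salt_shaker 0.54 [377. 193.  13.  28.] [ 0.409 -0.325  0.051]
top chopper 0.76 [ 67. 165.  94.  50.] [0.477 0.566 0.122]
top cassette 0.74 [129. 180.  55.  29.] [0.46  0.424 0.108]
top handle_bar 0.7 [132. 180.  51.  30.] [0.458 0.416 0.122]
top handle_bar 0.58 [ 72. 167.  92.  49.] [0.49  0.603 0.001]
top taper_pin 0.41 [249. 197.   8.  11.] [0.427 0.088 0.123]
top plain_pin 0.6 [225. 196.   6.  12.] [0.429 0.171 0.116]
top stand 0.73 [215. 192.  49.  25.] [0.426 0.135 0.082]
top stand 0.35 [251. 197.   5.   8.] [0.43  0.085 0.126]
top tin 0.94 [288. 192.  24.  21.] [ 0.436 -0.082  0.04 ]
top mill 0.87 [323. 188.  14.  21.] [ 0.435 -0.177  0.142]
top salt_shaker 0.61 [356. 201.  18.  15.] [ 0.411 -0.317  0.048]
top salt_shaker 0.18 [287. 192.  24.  18.] [ 0.441 -0.083  0.035]
```

Run:
```python
import cv2,numpy as np
a=np.load("pics/scene.npz")["img"];b=np.load("pics/top.npz")["img"]
cv2.imwrite("pics/ab.png",np.vstack([cv2.resize(a[130:270,40:400],(780,303)),cv2.resize(b[130:260,40:375],(760,295)).copy() if 0 else cv2.resize(b[130:265,40:390],(780,296))]))
```

```text
(no output)
```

View pics/ab.png

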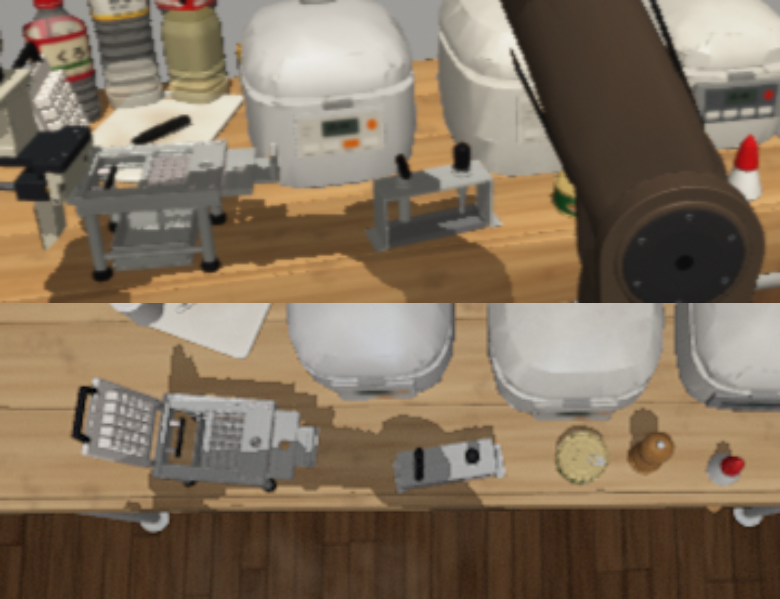

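Run:
```python
from h import *
p=dict(np.load("pics/top.npz"));w=cloud(p)
print("hole",w[191:196,151:158].round(3)[2])
m=(w[...,2]>.115)&(w[...,2]<.13)&(abs(w[...,0]-.46)<.12)&(w[...,1]>.36)&(w[...,1]<.6)
v,u=np.nonzero(m);
im=np.zeros((384,512),np.uint8);im[m]=255
pts=w[m]
for lo,hi in((.115,.12),(.12,.124),(.124,.13)): print(lo,((pts[:,2]>lo)&(pts[:,2]<hi)).sum())
z=w[...,2]
np.set_printoptions(linewidth=220)
print((z[176:216,112:186:1]*1000)[::2,::2].round())
x=p=arm.get_image("wrist");ww=cloud(p);print(ww[::95,::127].round(2))
print(R.from_rotvec(arm.observe()["ee_rot"]).as_matrix().round(3))
w0=cloud(dict(np.load("pics/top.npz")))
m=(w0[...,2]>.076)&(w0[...,2]<.086)&(abs(w0[...,1]-.13)<.12)&(abs(w0[...,0]-.43)<.06)
print("stand",cv2.minAreaRect((w0[m][:,:2]*1000).astype(np.float32)))
```

```text
hole [[0.461 0.435 0.129]
 [0.465 0.439 0.103]
 [0.475 0.455 0.038]
 [0.463 0.428 0.116]
 [0.48  0.455 0.01 ]
 [0.481 0.454 0.003]
 [0.462 0.416 0.122]]
0.115 381
0.12 537
0.124 422
[[132. 123. 124. 124. 119. 126. 121. 124. 121. 127. 122. 122. 125. 125. 124. 121. 122. 123. 123. 122. 128. 126. 123. 125. 119. 121.  -3.  -7.   3.   5.  -7.   2.   1.  -0.  -5.  -5.  -1.]
 [125. 123. 116. 105. 120. 121. 123. 122. 124. 118. 122. 124. 125. 127. 125. 123. 120. 127. 123. 128. 121. 124. 125. 125. 123. 119.  -2.  -4.   2.   1.  -0.   2.  -4.   1.   1.   3.   4.]
 [123. 126. 104.  -1.  -5.  -0.  60.  43.  30.  36.  38. 118. 103. 106. 108. 115. 114. 117. 125. 125. 125. 123. 122. 124. 123. 118. 117. 115. 115. 116. 113.   1.   1.   4.   4.  -3.  -5.]
 [127. 126. 107.   5.   1.  -2.  -0.  17.  39.  38. 120. 120.  33.  -4.   2.  -3.   1. 107. 115. 121. 124. 125. 120. 127. 120. 106. 114. 115. 118. 113. 114.   2.   1.   4.   2.  -3.  -3.]
 [124. 123. 113. 115. 114. 116.  -1.   1.  40.  22. 118. 113.   2.  11.  16.  14.  24.  20.  31. 126. 119. 125. 116. 120. 122. 100. 119. 114. 112. 109. 114.   5.   1.
[... 2883 characters left out ...]
89]
  [-0.28  0.73 -0.89]
  [-0.15  1.19 -0.89]
  [-0.02  1.66 -0.89]]

 [[-0.06  0.12 -0.25]
  [-0.07  0.16 -0.79]
  [ 0.06  0.64 -0.89]
  [ 0.19  1.15 -0.9 ]
  [ 0.33  1.65 -0.88]]

 [[ 0.15 -0.59 -0.9 ]
  [ 0.3  -0.03 -0.89]
  [ 0.45  0.53 -0.89]
  [ 0.61  1.09 -0.89]
  [ 0.76  1.64 -0.89]]

 [[ 0.12  0.54  0.32]
  [ 0.14  0.56  0.29]
  [ 0.37  0.55 -0.04]
  [ 0.17  0.65  0.29]
  [ 0.15  0.68  0.32]]

 [[ 0.13  0.56  0.34]
  [ 0.13  0.59  0.34]
  [ 0.14  0.61  0.34]
  [ 0.2   0.64  0.3 ]
  [ 0.17  0.67  0.33]]]
[[ 0.262  0.965  0.   ]
 [ 0.965 -0.262  0.   ]
 [ 0.     0.    -1.   ]]
stand ((430.7233581542969, 133.69918823242188), (56.05547332763672, 154.39048767089844), 8.686708450317383)
```

>>> play_rows:
  motion:
    - [1,-60,16,-35,0,0,0]
    - [1,-100,27,-60,0,0,0]
    - [1,-140,38,-85,0,0,0]
    - [1,-174,47,-100,0,0,0]
    - [1,-162,92,-100,0,0,0]
    - [1,-150,137,-100,0,0,0]
    - [1,-138,182,-100,0,0,0]
    - [1,-126,227,-100,0,0,0]
    - [1,-114,272,-100,0,0,0]
    - [1,-102,317,-100,0,0,0]

```text
clock: 2.05
position: [0.4446, 0.4216, 0.3269]
ee_rot: [-2.495, -1.909, -0.001]
force: [-0.4, 1.3, 0.0]
width: 1.001
```

```bash
cat >> h.py <<'E'
def shot(n,f):
    p=arm.get_image(n);np.savez("pics/"+f,**{k:p[k] for k in("img","depth","K","rvec","tvec")})
    cv2.imwrite("pics/%s.png"%f,cv2.resize(p["img"],(800,600)));return p
def ray(p,u,v,z):
    "world point at height z on pixel (u,v) of 512x384"
    Rm=R.from_rotvec(np.ravel(p["rvec"])).as_matrix();c=-Rm.T@np.ravel(p["tvec"])
    d=Rm.T@np.linalg.inv(p["K"])@[u,v,1];return c+d*(z-c[2])/d[2]
E
python3 - <<'E'
from h import *
p=shot("wrist","w1");s=arm.observe();print(s["clock"],s["position"],s["ee_rot"],s["joints"])
Rt=R.from_rotvec(s["ee_rot"]).as_matrix();Rm=R.from_rotvec(np.ravel(p["rvec"])).as_matrix()
print("cam in tool",Rt.T@(-Rm.T@np.ravel(p["tvec"])-s["position"]),(Rt.T@Rm.T).round(3))
E
```

```text
2.1 [0.45248148 0.41871584 0.32586644] [2.49787874 1.89753398 0.00370221] [-0.99957866  0.3599458   0.2363011   1.45461266 -0.07978956  1.33520661
  0.53991601]
cam in tool [-1.45809094e-04 -8.30130402e-02 -1.59247029e-01] [[ 1.     0.006  0.004]
 [-0.007  0.962  0.273]
 [-0.002 -0.273  0.962]]
```

View pics/w1.png

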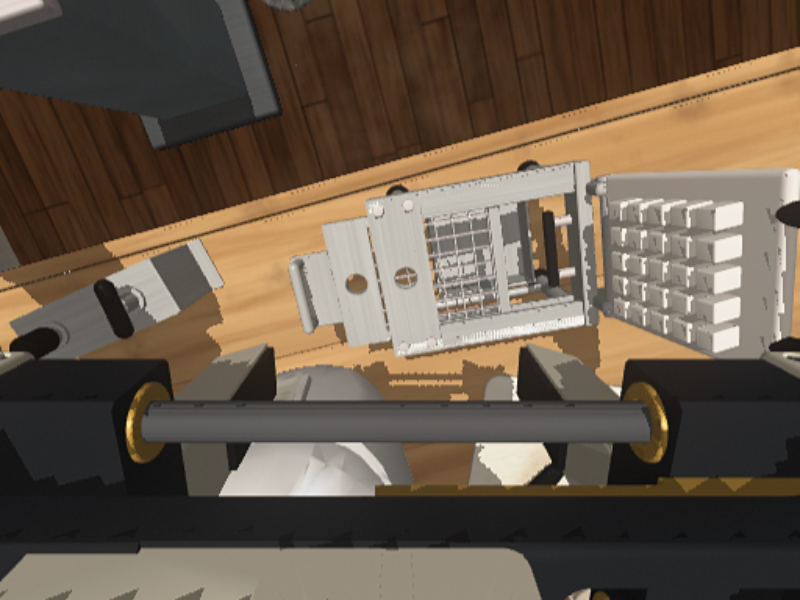

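Run:
```python
from h import *
p=dict(np.load("pics/w1.npz"));g=cv2.cvtColor(p["img"],cv2.COLOR_BGR2GRAY)
f=.64
P=lambda u,v,z:ray(p,(u+.5)*f-.5,(v+.5)*f-.5,z)
h=P(405,278,.123);c=P(357,284,.115);b0=P(296,258,.135);b1=P(310,332,.135)
print("hole",h,"cass",c,"bar",b0,b1,(b0+b1)/2)
e0,e1=P(367,203,.123),P(398,355,.123);r0,r1=P(375,200,.123),P(588,163,.123)
for n,a,b in(("bar",b1,b0),("bridge",e1,e0),("rail",r0,r1),("hc",c,h)): 
    d=(b-a)[:2];print(n,np.degrees(np.arctan2(d[1],d[0])),np.linalg.norm(d))
w=cloud(p)
m=(abs(w[...,2]-.123)<.004)&(np.hypot(w[...,0]-h[0],w[...,1]-h[1])<.075)
q=w[m]; print("bridge z",np.median(q[:,2]))
```

```text
hole [0.46064169 0.42481278 0.123     ] cass [0.45707599 0.38432703 0.115     ] bar [0.4199207  0.34750354 0.135     ] [0.4812588  0.33881166 0.135     ] [0.45058975 0.3431576  0.135     ]
bar 171.93462929409117 0.06195087818182223
bridge 175.55156682189062 0.13052239834172022
rail 84.47744043748011 0.16492477935878802
hc 84.96678158355546 0.04064247188528735
bridge z 0.12264301978269168
```

```bash
cat >> h.py <<'E'
def plan(xyz,yaw):
    "shift (mm, tool axes) and turn (rad) to TCP xyz, tool down, tool x at yaw deg"
    s=arm.observe();Rt=R.from_rotvec(s["ee_rot"]).as_matrix()
    c,q=np.cos(np.radians(yaw)),np.sin(np.radians(yaw))
    Rg=np.array([[c,q,0],[q,-c,0],[0,0,-1]])
    print("t",s["clock"].round(2),"pos",s["position"].round(4),"F",s["force"].round(1),"w",s["width"].round(3),"shift",(Rt.T@(np.array(xyz)-s["position"])*1000).round(1),"turn",R.from_matrix(Rt.T@Rg).as_rotvec().round(4))
E
python3 -c "
from h import *
plan((.4475,.297,.2),84.7);plan((.4475,.297,.121),84.7)"
```

```text
Traceback (most recent call last):
  File "h.py", line 25, in plan
    print("t",s["clock"].round(2),"pos",s["position"].round(4),"F",s["force"].round(1),"w",s["width"].round(3),"shift",(Rt.T@(np.array(xyz)-s["position"])*1000).round(1),"turn",R.from_matrix(Rt.T@Rg).as_rotvec().round(4))
              ^^^^^^^^^^^^^^^^
AttributeError: 'float' object has no attribute 'round'
```

```bash
sed -i 's/s\["clock"\].round(2)/round(float(s["clock"]),2)/; s/s\["width"\].round(3)/round(float(s["width"]),3)/; s/s\["force"\].round(1)/np.round(s["force"],1)/;s/s\["position"\].round(4)/np.round(s["position"],4)/' h.py
python3 -c "
from h import *
plan((.4475,.297,.2),84.7);plan((.4475,.297,.121),84.7)"
```

```text
t 2.1 pos [0.4525 0.4187 0.3259] F [ 5.5 -3.   0.4] w 0.999 shift [-118.5   27.2  126.1] turn [ 0.0051  0.0014 -0.179 ]
t 2.1 pos [0.4525 0.4187 0.3259] F [ 5.5 -3.   0.4] w 0.999 shift [-118.4   26.8  205.1] turn [ 0.0051  0.0014 -0.179 ]
```

>>> play_rows:
  motion:
    - [-1,-35,8,20,0,0,-0.06]
    - [-1,-70,16,50,0,0,-0.12]
    - [-1,-100,22,80,0.004,0,-0.179]
    - [-1,-118.5,27,110,0.005,0.001,-0.179]
    - [-1,-118.5,27,126,0.005,0.001,-0.179]
    - [-1,-118.5,27,126,0.005,0.001,-0.179]
    - [-1,-118.5,27,126,0.005,0.001,-0.179]

```text
clock: 2.8
position: [0.4474, 0.2976, 0.2007]
ee_rot: [2.321, 2.117, 0.0]
force: [0.4, 0.6, -0.1]
width: 0.441
```

```bash
python3 -c "
from h import *
plan((.4475,.297,.121),84.7)
p=shot('wrist','w2')"
```

```text
t 2.8 pos [0.4474 0.2976 0.2007] F [ 0.4  0.6 -0.1] w 0.441 shift [-0.6  0.1 79.7] turn [ 0.0003 -0.      0.0005]
```

View pics/w2.png

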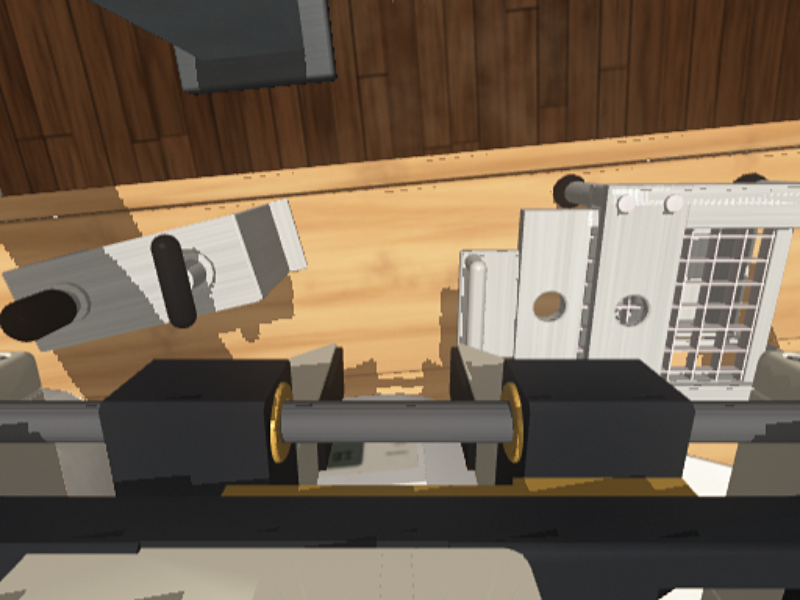

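>>> play_rows:
  motion:
    - [-1,-1,0,0,0,0,0]
    - [-1,-1,0,0,0,0,0]
    - [-1,-1,0,15,0,0,0]
    - [-1,-1,0,35,0,0,0]
    - [-1,-1,0,55,0,0,0]
    - [-1,-1,0,70,0,0,0]
    - [-1,-1,0,79,0,0,0]
    - [-1,-1,0,79,0,0,0]

```text
clock: 3.65
position: [0.4474, 0.297, 0.1215]
ee_rot: [2.321, 2.117, -0.0]
force: [-0.0, 0.1, 0.2]
width: 0.006
```

```bash
python3 -c "
from h import *
plan((.4475,.297,.121),84.7)
p=dict(np.load('pics/w2.npz'));f=.64
P=lambda u,v,z:ray(p,(u+.5)*f-.5,(v+.5)*f-.5,z)
print(P(631,310,.123),P(550,306,.115),P(476,300,.135))"
```

```text
t 3.65 pos [0.4474 0.297  0.1215] F [-0.   0.1  0.2] w 0.006 shift [0.1 0.1 0.5] turn [0.0001 0.0002 0.001 ]
[0.46027035 0.42437209 0.123     ] [0.45669362 0.38318503 0.115     ] [0.44302035 0.33902234 0.135     ]
```

>>> play_rows:
  motion:
    - [-1,6,0,0,0,0,0]
    - [-1,12,0,0,0,0,0]
    - [-1,18,0,0,0,0,0]
    - [-1,23,0,0,0,0,0]
    - [-1,28,0,0,0,0,0]
    - [-1,33,0,0,0,0,0]
    - [-1,38,0,0,0,0,0]
    - [-1,43,0,0,0,0,0]
    - [-1,47,0,0,0,0,0]
    - [-1,47,0,0,0,0,0]

```text
clock: 4.65
position: [0.4525, 0.3431, 0.1224]
ee_rot: [2.321, 2.115, 0.0]
force: [-0.5, -5.1, 9.4]
width: 0.006
```

```bash
python3 -c "
from h import *
plan((.4525,.352,.121),84.7)
p=shot('wrist','w3')"
```

```text
t 4.65 pos [0.4525 0.3431 0.1224] F [-0.5 -5.1  9.4] w 0.006 shift [ 8.9 -0.8  1.4] turn [0.0012 0.0009 0.0001]
```

View pics/w3.png

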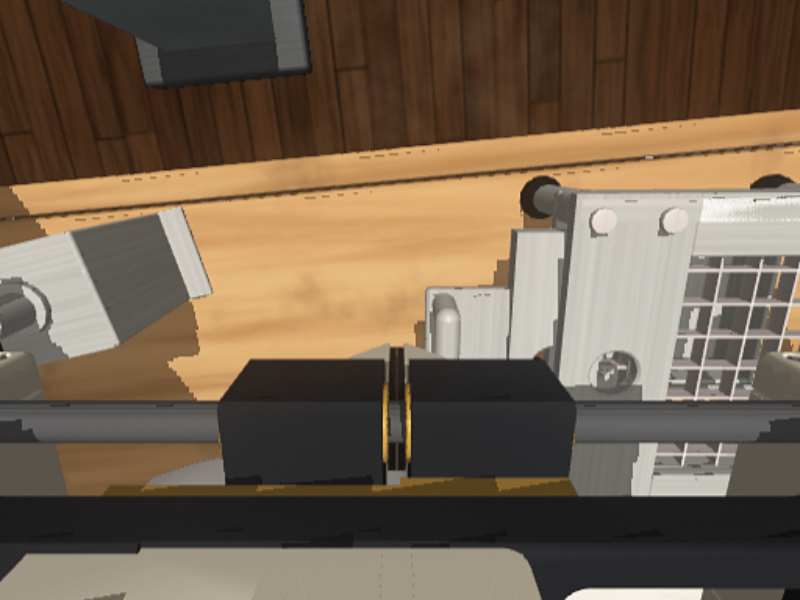

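>>> play_rows:
  motion:
    - [-1,3,0,0,0,0,0]
    - [-1,6,0,0,0,0,0]
    - [-1,9,0,0,0,0,0]
    - [-1,9,0,0,0,0,0]

```text
clock: 5.1
position: [0.4536, 0.3526, 0.1227]
ee_rot: [2.32, 2.116, 0.002]
force: [-0.6, -2.4, 6.0]
width: 0.005
```

```bash
python3 -c "
from h import *
plan((.4525,.352,.121),84.7)
for f in ('w3','w4'):
  p=dict(np.load('pics/w3.npz')) if f=='w3' else shot('wrist','w4')
  w=cloud(p); h=np.array([.4604,.4246]);c,s=np.cos(np.radians(84.7)),np.sin(np.radians(84.7))
  d=w[...,:2]-h; X=d@[c,s];Y=d@[-s,c]
  m=(abs(w[...,2]-.1345)<.003)&(abs(Y)<.03)&(X<-.03)&(X>-.1)
  print(f,'bar',m.sum(),np.median(X[m]),np.percentile(X[m],[5,95]))
  m=(abs(w[...,2]-.113)<.004)&(abs(Y)<.032)&(abs(Y)>.015)&(X<-.03)&(X>-.12)
  print('tongue z',m.sum(),np.median(w[...,2][m]),np.percentile(X[m],[1,5]))
"
```

```text
t 5.1 pos [0.4536 0.3526 0.1227] F [-0.6 -2.4  6. ] w 0.005 shift [-0.7 -1.1  1.7] turn [0.0018 0.0003 0.0003]
w3 bar 682 -0.06613527323377132 [-0.09275399 -0.06082277]
tongue z 1453 0.11227915162666927 [-0.07047515 -0.06892282]
w4 bar 693 -0.05656559745486346 [-0.08318215 -0.05111012]
tongue z 1000 0.11216067485029665 [-0.06092842 -0.05986642]
```

>>> play_rows:
  motion:
    - [-1,2,0,0,0,0,0]
    - [-1,4,0,0,0,0,0]
    - [-1,6,0,0,0,0,0]
    - [-1,6.5,0,0,0,0,0]
    - [-1,6.5,0,0,0,0,0]

```text
clock: 5.65
position: [0.4542, 0.3576, 0.1229]
ee_rot: [2.32, 2.114, -0.002]
force: [-2.5, -8.4, 11.2]
width: 0.005
```

```bash
cat >> h.py <<'E'
def cass():
  p=arm.get_image("wrist");w=cloud(p); h=np.array([.4604,.4246]);c,s=np.cos(np.radians(84.7)),np.sin(np.radians(84.7))
  d=w[...,:2]-h; X=d@[c,s];Y=d@[-s,c]
  m=(abs(w[...,2]-.113)<.004)&(abs(Y)<.032)&(abs(Y)>.015)&(X<-.03)&(X>-.12)
  print('tongue edge -> cassette x',np.percentile(X[m],[1,5])*1000+51)
E
python3 -c "
from h import *
plan((.4525,.352,.121),84.7);cass()"
```

```text
t 5.65 pos [0.4542 0.3576 0.1229] F [-2.5 -8.4 11.2] w 0.005 shift [-5.7 -1.2  1.9] turn [ 0.0012  0.0026 -0.0006]
tongue edge -> cassette x [-5.03151504 -4.40935609]
```

>>> play_rows:
  motion:
    - [-1,-15,0,0,0,0,0]
    - [-1,-30,0,-10,0,0,0]
    - [0.1,-50,0,-50,0,0,0]
    - [0.1,-75,2,-95,0,0,0]
    - [0.1,-115,10,-135,0,0,0]
    - [0.1,-160,20,-165,0,0,0]
    - [0.1,-200,30,-175,0,0,0]
    - [0.1,-225,38,-175,0,0,0]
    - [0.1,-225,40,-175,0,0,0]
    - [0.1,-225,40,-175,0,0,0]

```text
clock: 6.7
position: [0.4729, 0.1295, 0.299]
ee_rot: [2.323, 2.112, 0.0]
force: [0.5, 0.7, -0.1]
width: 0.547
```

```bash
python3 -c "
from h import *
plan((.48,.13,.30),84.7)
p=shot('wrist','w5');cass()"
```

```text
t 6.7 pos [0.4729 0.1295 0.299 ] F [ 0.5  0.7 -0.1] w 0.547 shift [ 1.2  7.  -1. ] turn [ 0.0018  0.0015 -0.0027]
tongue edge -> cassette x [-7.98976835 -7.39992323]
```

View pics/w5.png

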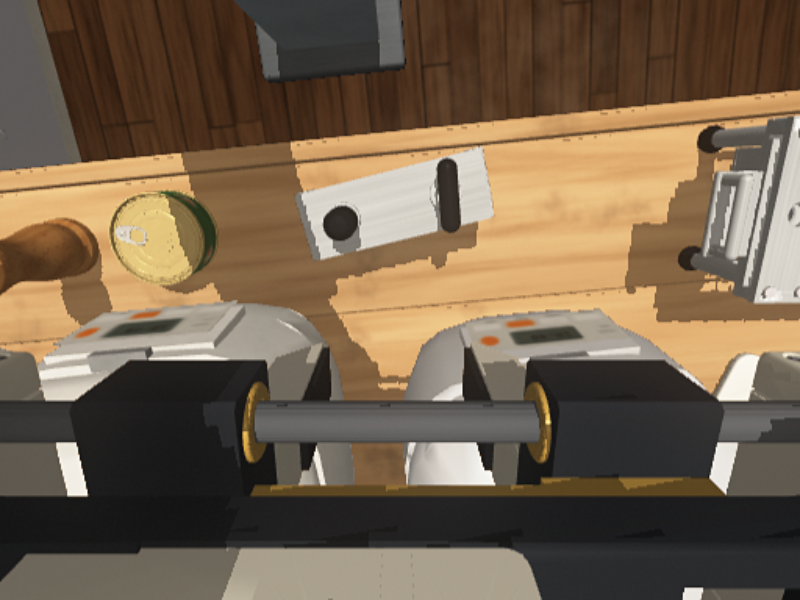

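```bash
python3 -c "
from h import *
p=dict(np.load('pics/w5.npz'));w=cloud(p)
for n,y in(('taper',.085),('plain',.171)):
  m=(w[...,2]>.09)&(abs(w[...,1]-y)<.04)&(abs(w[...,0]-.43)<.05)
  q=w[m];print(n,m.sum(),q[:,2].max(),np.percentile(q[:,2],95))
  t=q[q[:,2]>np.percentile(q[:,2],95)-.006];print(t.mean(0),cv2.minEnclosingCircle((t[:,:2]*1000).astype(np.float32)))
f=.64
print(ray(p,342.5*f-.5,222.5*f-.5,.1245))
plan((.43,.085,.25),84.7)"
```

```text
taper 32441 0.41624767057087675 0.4127078095438553
[0.44485057 0.10295771 0.41060572] ((446.2575988769531, 100.94308471679688), 24.076053619384766)
plain 35192 0.41633423903732447 0.41119289517896357
[0.45098406 0.15702926 0.40836934] ((452.57305908203125, 159.3507080078125), 29.030498504638672)
[0.43511337 0.09347529 0.1245    ]
t 6.8 pos [0.4724 0.1312 0.2984] F [-0.1 -0.5  0.3] w 0.549 shift [-49.8 -38.   48.5] turn [0.0007 0.0021 0.0007]
```

```bash
python3 -c "
from h import *
p=dict(np.load('pics/w5.npz'));w=cloud(p)
for n,y in(('taper',.09),('plain',.171)):
  m=(w[...,2]>.1)&(w[...,2]<.2)&(abs(w[...,1]-y)<.035)&(abs(w[...,0]-.43)<.05)
  q=w[m];z=np.percentile(q[:,2],90);t=q[abs(q[:,2]-z)<.005]
  print(n,m.sum(),z,t.mean(0),cv2.minAreaRect((t[:,:2]*1000).astype(np.float32)))
"
```

```text
taper 379 0.12590193033577854 [0.43659926 0.09061729 0.12410706] ((437.0977783203125, 90.19624328613281), (21.102313995361328, 21.586538314819336), 46.1212272644043)
plain 588 0.1154991968383411 [0.42415985 0.17293926 0.11375891] ((424.8063659667969, 173.16043090820312), (53.538211822509766, 14.258344650268555), 0.5802710652351379)
```

```bash
python3 -c "
from h import *
plan((.4365,.0905,.16),84.7);plan((.4365,.0905,.094),84.7)"
```

```text
t 6.8 pos [0.4724 0.1312 0.2984] F [-0.1 -0.5  0.3] w 0.549 shift [-43.5 -32.1 138.4] turn [0.0007 0.0021 0.0007]
t 6.8 pos [0.4724 0.1312 0.2984] F [-0.1 -0.5  0.3] w 0.549 shift [-43.4 -32.2 204.4] turn [0.0007 0.0021 0.0007]
```

>>> play_rows:
  motion:
    - [0.15,-22,-16,20,0,0,0]
    - [0.15,-43.5,-32,45,0,0.002,0]
    - [0.15,-43.5,-32,85,0,0.002,0]
    - [0.15,-43.5,-32,115,0,0.002,0]
    - [0.15,-43.5,-32,130,0,0.002,0]
    - [0.15,-43.5,-32,130,0,0.002,0]

```text
clock: 7.4
position: [0.4347, 0.0913, 0.1664]
ee_rot: [-2.318, -2.119, 0.006]
force: [0.1, 0.0, 0.7]
width: 0.574
```

```bash
python3 -c "
from h import *
plan((.4365,.0905,.094),84.7)
p=shot('wrist','w6');w=cloud(p)
m=(w[...,2]>.112)&(w[...,2]<.135)&(abs(w[...,1]-.09)<.03)&(abs(w[...,0]-.43)<.04)
t=w[m];print(m.sum(),t.mean(0),cv2.minAreaRect((t[:,:2]*1000).astype(np.float32)))"
```

```text
t 7.4 pos [0.4347 0.0913 0.1664] F [0.1 0.  0.7] w 0.574 shift [-0.5  2.1 72.4] turn [-0.0036  0.0021  0.003 ]
820 [0.43460453 0.09020618 0.12280424] ((436.5510559082031, 90.04660034179688), (22.685327529907227, 23.147594451904297), 85.09123229980469)
```

View pics/w6.png

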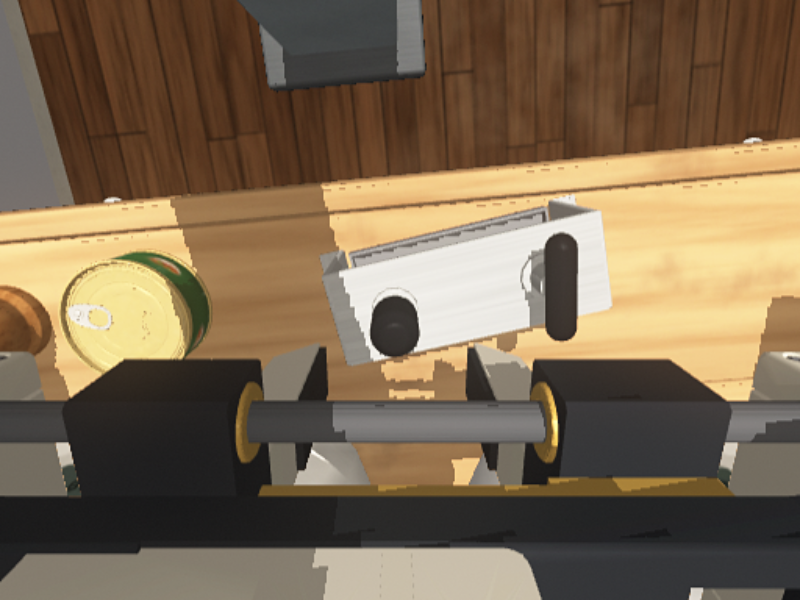

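>>> play_rows:
  motion:
    - [0.15,-0.5,2,20,-0.003,0.002,0.003]
    - [0.15,-0.5,2,45,-0.003,0.002,0.003]
    - [0.15,-0.5,2,62,-0.003,0.002,0.003]
    - [0.15,-0.5,2,72,-0.003,0.002,0.003]
    - [0.15,-0.5,2,72,-0.003,0.002,0.003]
    - [-1,-0.5,2,72,-0.003,0.002,0.003]
    - [-1,-0.5,2,72,-0.003,0.002,0.003]
    - [-1,-0.5,2,72,-0.003,0.002,0.003]
    - [-1,-0.5,2,72,-0.003,0.002,0.003]
    - [-1,-0.5,2,72,-0.003,0.002,0.003]
  force: 45

```text
clock: 8.45
position: [0.4379, 0.0907, 0.0961]
ee_rot: [2.322, 2.115, 0.004]
force: [-0.7, -0.7, 5.0]
width: 0.248
```

```bash
python3 -c "
from h import *
plan((.4365,.0905,.2),84.7)"
```

```text
t 8.45 pos [0.4379 0.0907 0.0961] F [-0.7 -0.7  5. ] w 0.248 shift [  -0.2   -1.1 -103.9] turn [ 0.0021 -0.0013 -0.0004]
```

>>> play_rows:
  motion:
    - [-1,0,0,-10,0,0,0]
    - [-1,0,0,-30,0,0,0]
    - [-1,0,0,-60,0,0,0]
    - [-1,0,-1,-100,0.002,-0.001,0]
    - [-1,0,-1,-140,0.002,-0.001,0]
    - [-1,40,-1,-155,0.002,-0.001,0]
    - [-1,80,-2,-155,0.002,-0.001,0]
    - [-1,120,-3,-155,0.002,-0.001,0]
    - [-1,160,-5,-155,0.002,-0.001,0]
    - [-1,200,-6,-155,0.002,-0.001,0]

```text
clock: 9.45
position: [0.4498, 0.2916, 0.2521]
ee_rot: [2.323, 2.116, 0.001]
force: [0.9, 0.3, -1.0]
width: 0.251
```

```bash
python3 -c "
from h import *
plan((.461,.4246,.25),84.7)
s=arm.observe();print(s['ee_rot'])"
```

```text
t 9.45 pos [0.4498 0.2916 0.2521] F [ 0.9  0.3 -1. ] w 0.251 shift [133.5  -1.2   2.1] turn [ 0.0002 -0.0003 -0.0007]
[2.32250496e+00 2.11554548e+00 5.56078102e-04]
```

>>> play_rows:
  motion:
    - [-1,35,0,0,0,0,0]
    - [-1,70,0,0,0,0,0]
    - [-1,100,-1,0,0,0,0]
    - [-1,125,-1,0,0,0,0]
    - [-1,133.5,-1,0,0,0,0]
    - [-1,133.5,-1,15,0,0,0]
    - [-1,133.5,-1,28,0,0,0]
    - [-1,133.5,-1,32,0,0,0]
    - [-1,133.5,-1,32,0,0,0]

```text
clock: 10.35
position: [0.461, 0.4234, 0.2196]
ee_rot: [2.323, 2.114, -0.002]
force: [-0.2, -0.1, -1.4]
width: 0.252
```

```bash
python3 -c "
from h import *
plan((.461,.4246,.22),84.7)
p=shot('wrist','w7');q=arm.get_image('scene');cv2.imwrite('pics/s7.png',cv2.resize(q['img'][130:250,50:200],(750,600)))"
```

```text
t 10.35 pos [0.461  0.4234 0.2196] F [-0.2 -0.1 -1.4] w 0.252 shift [ 1.2 -0.1 -0.4] turn [-0.0007  0.0014 -0.0017]
```

View pics/w7.png

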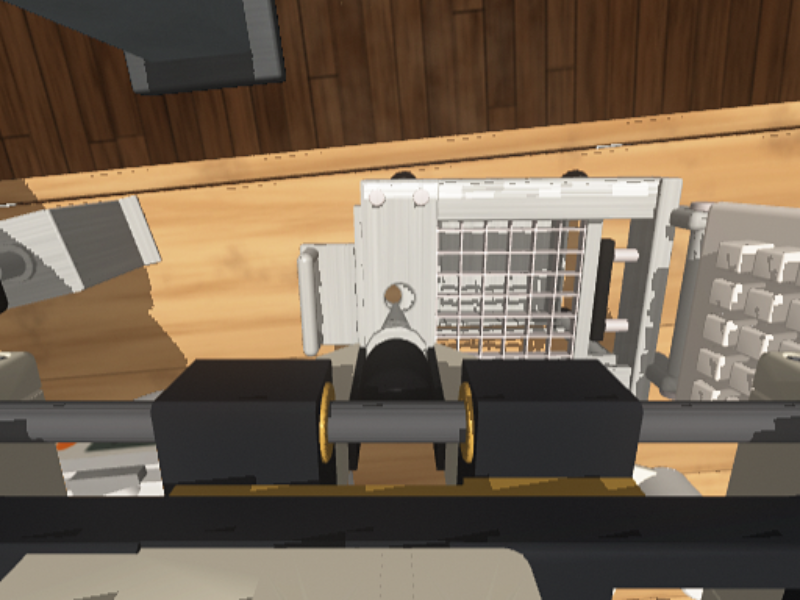

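Run:
```python
from h import *
p=dict(np.load("pics/w7.npz"))
f=.64
P=lambda u,v,z:ray(p,(u+.5)*f-.5,(v+.5)*f-.5,z)
print("tip",P(396,304,.1376),"hole",P(401,296,.123))
cv2.imwrite("pics/w7c.png",cv2.resize(p["img"][170:240,215:300],(765,600)[:2] if 0 else (680,560),interpolation=cv2.INTER_CUBIC))
```

```text
tip [0.45989903 0.42330994 0.1376    ] hole [0.45983336 0.42621148 0.123     ]
```

View pics/w7c.png

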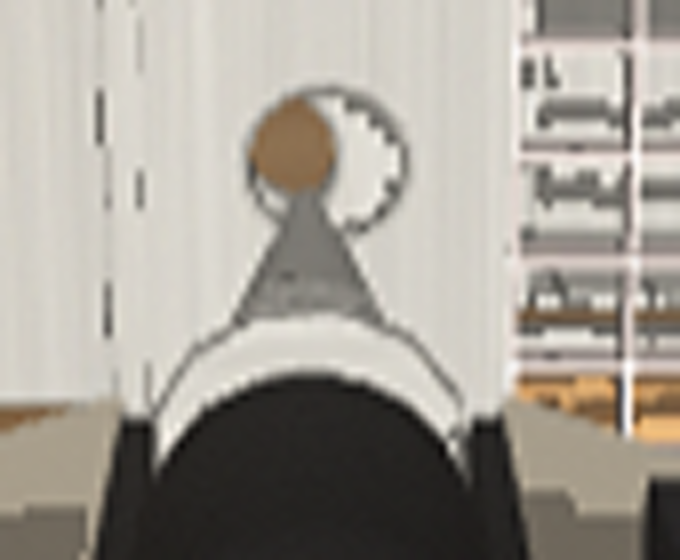

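Run:
```python
from h import *
p=dict(np.load("pics/w7.npz"))
t=ray(p,253.2,193.3,.1376);h=ray(p,255.6,189.9,.123);b=ray(p,251,188,.115)
print(t,h,b)
c,s=np.cos(np.radians(84.7)),np.sin(np.radians(84.7))
d=(t-h)[:2];print("tip rel hole, chopper x,y mm",d@[c,s]*1000,d@[-s,c]*1000)
plan((.461,.4246,.22),84.7)
```

```text
[0.45892799 0.42335054 0.1376    ] [0.46036225 0.42537884 0.123     ] [0.46045373 0.42110336 0.115     ]
tip rel hole, chopper x,y mm -2.152112570603489 1.2407713382860712
t 10.45 pos [0.4615 0.4242 0.2207] F [ 1.  -0.1 -1.1] w 0.247 shift [ 0.4 -0.5  0.7] turn [ 0.0005 -0.0004 -0.0015]
```

>>> play_rows:
  motion:
    - [-1,1,0.5,8,0,0,-0.0015]
    - [-1,1,0.5,18,0,0,-0.0015]
    - [-1,1,0.5,28,0,0,-0.0015]
    - [-1,1,0.5,36,0,0,-0.0015]
    - [-1,1,0.5,42,0,0,-0.0015]
    - [-1,1,0.5,48,0,0,-0.0015]
    - [-1,1,0.5,48,0,0,-0.0015]

```text
clock: 11.15
position: [0.4619, 0.4238, 0.1714]
ee_rot: [2.322, 2.115, -0.003]
force: [-0.0, -3.6, -2.5]
width: 0.244
```

Run:
```python
from h import *
plan((.461,.4246,.139),84.7)
```

```text
t 11.15 pos [0.4619 0.4238 0.1714] F [-0.  -3.6 -2.5] w 0.244 shift [ 0.7 -1.  32.4] turn [-0.0004  0.0021 -0.0006]
```

>>> play_rows:
  motion:
    - [-1,0.7,0,5,0,0.002,0]
    - [-1,0.7,0,10,0,0.002,0]
    - [-1,0.7,0,15,0,0.002,0]
    - [-1,0.7,0,19,0,0.002,0]
    - [-1,0.7,0,23,0,0.002,0]
    - [-1,0.7,0,26,0,0.002,0]
    - [-1,0.7,0,26,0,0.002,0]

```text
clock: 11.85
position: [0.462, 0.4242, 0.1454]
ee_rot: [-2.323, -2.115, 0.001]
force: [0.2, -4.2, -1.8]
width: 0.251
```

Run:
```python
from h import *
plan((.461,.4246,.139),84.7)
```

```text
t 11.85 pos [0.462  0.4242 0.1454] F [ 0.2 -4.2 -1.8] w 0.251 shift [ 0.3 -1.   6.4] turn [-0.0004  0.0002 -0.0008]
```

>>> play_rows:
  motion:
    - [-1,0.2,0,2,0,0,0]
    - [-1,0.2,0,4,0,0,0]
    - [-1,0.2,0,6,0,0,0]
    - [-1,0.2,0,7.5,0,0,0]
    - [-1,0.2,0,8.5,0,0,0]
    - [-1,0.2,0,8.5,0,0,0]

```text
clock: 12.45
position: [0.4623, 0.4242, 0.1391]
ee_rot: [-2.323, -2.115, -0.001]
force: [-4.8, -9.9, 18.7]
width: 0.246
```

Run:
```python
from h import *
plan((.461,.4246,.139),84.7)
```

```text
t 12.45 pos [0.4623 0.4242 0.1391] F [-4.8 -9.9 18.7] w 0.246 shift [ 0.3 -1.3  0.1] turn [ 0.0001 -0.0006 -0.0013]
```

>>> play_rows:
  motion:
    - [-1,0,-0.7,1.5,0,0,0]
    - [-1,0,-1,3,0,0,0]
    - [-1,0,-1,3,0,0,0]

```text
clock: 12.75
position: [0.4623, 0.4242, 0.139]
ee_rot: [-2.324, -2.114, -0.005]
force: [-5.2, -10.4, 24.7]
width: 0.248
```

Run:
```python
from h import *
plan((.461,.4246,.139),84.7)
```

```text
t 12.75 pos [0.4623 0.4242 0.139 ] F [ -5.2 -10.4  24.7] w 0.248 shift [ 0.3 -1.3  0. ] turn [ 0.0018 -0.0025 -0.0021]
```

>>> play_rows:
  motion:
    - [-0.2,0,0,0,0,0,0]
    - [-0.2,0,0,0,0,0,0]
    - [-0.2,0,0,0,0,0,0]
    - [-0.2,0,0,0,0,0,0]
    - [-0.2,0,0,-10,0,0,0]
    - [-0.2,0,0,-30,0,0,0]
    - [-0.2,0,0,-60,0,0,0]
    - [-0.2,0,15,-95,0,0,0]
    - [-0.2,0,30,-110,0,0,0]
    - [-0.2,0,30,-110,0,0,0]

```text
clock: 13.75
position: [0.495, 0.4212, 0.2525]
ee_rot: [2.326, 2.111, 0.014]
force: [-0.3, -0.4, -0.1]
width: 0.398
```

Run:
```python
from h import *
plan((.461,.4246,.139),84.7)
p=shot("wrist","w8");w=cloud(p)
m=(w[...,2]>.15)&(w[...,2]<.18)&(np.hypot(w[...,0]-.46,w[...,1]-.4246)<.03)
print("knob top z",np.percentile(w[...,2][m],[50,90]),"top centre",cv2.minAreaRect((w[m][:,:2]*1000).astype(np.float32)))
d=w[...,:2]-[.4604,.4246]
m=(abs(w[...,2]-.127)<.0025)&(np.hypot(d[...,0],d[...,1])<.0145);print("collar",m.sum(),np.median(w[...,2][m]))
m=(abs(w[...,2]-.123)<.006)&(np.hypot(d[...,0],d[...,1])<.03)&(np.hypot(d[...,0],d[...,1])>.017);print("bridge",np.median(w[...,2][m]))
cass()
```

```text
t 13.75 pos [0.495  0.4212 0.2525] F [-0.3 -0.4 -0.1] w 0.398 shift [ -0.6 -34.9 113.3] turn [ 0.0065 -0.0062 -0.0043]
knob top z [0.16687133 0.16909823] top centre ((460.85772705078125, 424.3876647949219), (23.20785140991211, 22.934833526611328), 83.11009979248047)
collar 62 0.12641573213003543
bridge 0.12265931904428035
tongue edge -> cassette x [0.0082661  7.02047361]
```

View pics/w8.png

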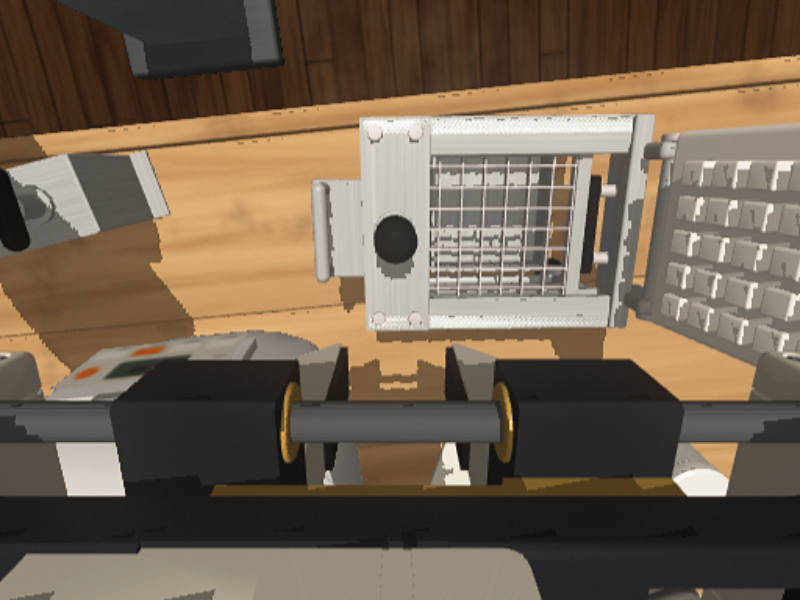

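```bash
python3 -c "
from h import *
cass();s=arm.observe();print(np.abs(s['dq']).max(),s['force']);print(arm.sign_off())"
```

```text
tongue edge -> cassette x [0.57673105 7.27731369]
0.013368856285038117 [-1.38613958  0.46444877 -0.60320552]
the job is handed in; nothing more can be done
None
```

I slid the cassette in against the buffer, pushed the taper pin down through both holes until its collar met the bridge, backed the arm clear and handed the job in. It took about 14 s of robot time; `sign_off` reported no verdict.

- **Cassette against the buffer:** I pushed the handle bar with shut fingers until about 8 N built up. After I let go, a coarse depth reading put the cassette's hole 7 to 8 mm short, inside the 10 mm limit.
- **Pin seating:** the pin stopped moving at about 25 N of downward push.
- **Last checks:**
  - The knob top was at z = 0.169 m, where it should be with the collar down.
  - The collar's top read 0.126 m, about 4 mm above the bridge as expected.
  - The knob was centred within 1 mm of the bridge hole, which fits an upright pin.
- **Cassette home:** my final depth reading was inconsistent. It put the cassette's hole between 0.6 mm and 7 mm past the bridge hole, depending on how I read the tongue's edge. So I am relying on the fully seated pin to show the cassette was drawn home.
- **Other things:** nothing went near the tin, the mill or the salt shaker. The plain pin was still in the stand, as far as the last picture showed it. I did not measure its position again, nor that of the tin, mill or shaker.

I viewed 9 pictures.

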